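# Close up a capacitor row against a sprung end plate

### The arm

A 6-joint arm with a two-finger parallel gripper is mounted at the origin on the work surface. World frame = base frame: x ahead of the robot, y to its left, z up, the work surface at z = 0. Lengths are in m, angles in rad, forces in N, time in s.
With the tool pointing down it reaches from about 0.35 to 0.775 m from the base axis. Payload 7.3 kg.
Tool frame: the origin (TCP) lies at the very end of the fingers, on their centre line; the grasp point (between the pads) lies 19 mm behind it; z points along the fingers, x is the direction in which the jaws open and shut, and the axes are right-handed (so a half turn about z gives the same grasp; the last joint's range is limited). The gripper opens to 92 mm and grips with 3 to 60 N. Pads are 19 mm wide; open, the fingers measure 130 mm over their backs; the gripper's body (75 mm by 190 mm) begins 47 mm behind the grasp point.
Start: joints at [1.146, 0.342, 1.524, -0, 1.275, -0.146], TCP at [0.144, 0.505, 0.227] pointing down, gripper open.
Joint ranges: [-2.53, 2.53], [-0.77, 2.02], [0.04, 2.7], [-1, 4.14], [0.28, 2.66], [-3.11, 3.11]. Speed limits (rad/s): [2.57, 2.57, 3.14, 3.14, 3.14, 3.14].

### API

Orientations are given as [roll, pitch, yaw] about the fixed x, y, z axes, in that order (R = Rz(yaw) Ry(pitch) Rx(roll)).
In Python, from cell import observe, read_camera, camera_params, hand_in gives the robot as it stands.
- The arm moves only by the tool apply_moves, never from a script. Its argument "increments" is a list of rows, each an object with "grip": the opening, from 0 (shut) to 1 (fully open); "linear": the shift along the world's x, y, z in mm, a list of three; "turn": the turn, a rotation vector about the world's x, y, z in units of 6 degrees (1.0 is 6 degrees), a list of three. A call has 1 to 10 rows; each row is the pose to reach, as a shift and turn from the pose commanded when the call began; what a row does not reach only later rows make up. A row lasts 1/10 s, in which the tool goes at most 50 mm and 8.59 degrees, less where a joint would pass 70% of its speed; a pose out of reach is approached as far as the arm can. A call with a gripper value outside its range is refused whole. The fingers move at their own pace and stop on an object; "grip_force" is the grip in N (left out, the last holds). Time passes only in rows, so rows that repeat a pose let the fingers close. It gives the time, the measured TCP pose, the force and the opening at its end, in the units of the state.
- observe(): the state, without advancing time (a new reading comes with each control period).
- read_camera(name): name is "scene" or "side" or "wrist"; returns the picture (384x512x3 uint8, red, green, blue); there is no depth.
- camera_params(name): a dict with "camera_matrix" (3x3 intrinsics, pixels), "world_to_cam" (4x4, takes a point from world to camera coordinates); the wrist camera has in their place "hand_eye" (4x4, takes a point from camera to tool coordinates, whose origin is the TCP and whose axes are the tool frame's). Camera axes: x right, y up, looking along -z (the intrinsics and any distortion apply to the point x, -y, -z); pixel columns grow to the right and rows downward; lengths in m; the calibration is good to about 2 mm. A picture is of the moment at which its call begins: read the wrist's pose just before it. camera_params takes no time and is no camera call.
- hand_in(): hands the job in, once; it reports no verdict.
The state is a dict: "time": time; "qpos": joint angles; "qvel": joint speeds; "joint_efforts": joint torques, N m; "tool_pos": TCP position; "tool_rot": TCP orientation; "contact_force": force on the tool from outside, world axes, zero at the start; "torque": the same for the moment, N m; "opening": finger opening in m.
Only numpy, scipy, OpenCV 4.12 (cv2) and the standard library are available. Lean on these libraries where they do the work, as an engineer would, in place of code of your own. Each camera call takes 0.05 s, during which the arm holds its last target.

### The job

Stand the loose block capacitor upright on the jig's bed at the tail of the row of four, facing the same way, and then push all five together, as one straight block, into the housing until the row meets the sprung end plate hidden inside. Press the row against that plate with about 10 N and hold it there for a moment, never loading the plate with more than 16 N; then ease off the pressure gently, let go and leave the five straight, upright and closed up tight, still touching the plate. Keep the row from buckling or tipping and leave the other things on the bench where they are.

Things in the scene. Friction and masses are not known exactly. Their poses are not given: they have to be found in the camera images.
- jig: Fixed aluminium bed, open on top, 380 mm long (local x -200 to +180), 100 wide, 12 thick (top at local z = 12 mm). Origin on its centre line at bench height. x is the push direction, into the grey housing at the +x end; y across, z up. Its pose varies.
- housing_top (a point): Point on the middle of the housing's roof, at jig (130, 0, 72) mm; axes as the jig's. The housing spans jig x 80 to 180 mm, 90 mm wide outside, roof top 72 mm above the bench; inside 70 mm wide and 56 mm high over the bed. Two guide cheeks, tops 62 mm above the bench, flare outwards in front of its mouth over jig x 59 to 81 mm, narrowing the way in from 94 to 70 mm (104 mm over their outer ends).
- end_stop: Mouth of the housing: origin on the jig's centre line at the bed's top, jig x = 80 mm; axes as the jig's. Carries a flat sprung steel end plate, 54 mm wide, 4 to 40 mm above the bed, whose face is set anew each time 25 to 65 mm inside the mouth: hidden, in no reading, to be found by feel. Damped spring: 1.2 N plus 3 N per mm, for 10 mm, then rigid; add 1.5 N per 10 mm/s of speed.
- cap1: White block capacitor 1 of the row, counted from the housing: 28 mm thick (x, along the row), 56 wide (y), 46 high (box body 40, then two brass-tipped terminals), 80 to 150 g. Origin at the centre of its underside. On the bed, within some mm and 2 degrees of the centre line, 3 to 15 mm gaps. Drag of the whole row: some newtons, varying with hidden mass and friction.
- cap2: White block capacitor 2 of the row, counted from the housing: 28 mm thick (x, along the row), 56 wide (y), 46 high (box body 40, then two brass-tipped terminals), 80 to 150 g. Origin at the centre of its underside. On the bed, within some mm and 2 degrees of the centre line, 3 to 15 mm gaps. Drag of the whole row: some newtons, varying with hidden mass and friction.
- cap3: White block capacitor 3 of the row, counted from the housing: 28 mm thick (x, along the row), 56 wide (y), 46 high (box body 40, then two brass-tipped terminals), 80 to 150 g. Origin at the centre of its underside. On the bed, within some mm and 2 degrees of the centre line, 3 to 15 mm gaps. Drag of the whole row: some newtons, varying with hidden mass and friction.
- cap4: White block capacitor 4 of the row, counted from the housing: 28 mm thick (x, along the row), 56 wide (y), 46 high (box body 40, then two brass-tipped terminals), 80 to 150 g. Origin at the centre of its underside. On the bed, within some mm and 2 degrees of the centre line, 3 to 15 mm gaps. Drag of the whole row: some newtons, varying with hidden mass and friction.
- spare_center (a point): Centre (23 mm above the underside) of the loose fifth block capacitor, same as the others (28 mm thick along x, 56 wide along y, 46 high, box body 40), standing on the bench on the robot's side of the jig in one of four places, turned either way. Half a turn about z makes no difference. It can be gripped across its 56 mm width.
- can: Bystander: round grey and aluminium can capacitor, 48 mm diameter, 64 mm high, standing; origin at the centre of its underside. To be left alone.
- bracket: Bystander: bent aluminium L-bracket, foot 60 x 45 mm, upright leg at its +x end, 54 mm high; origin at the centre of its underside. To be left alone.
- strip: Bystander: white terminal strip lying on the bench, 20 mm (x) x 84 mm (y) x 21 mm high; origin at the centre of its underside. To be left alone.
Mind the look-alikes: they are no part of the job. Leave any green or purple look-alike of the cap1 alone.

How it is judged:
On the way, in this order (a step that is already met when the one before it is completed fails the run):
1. the loose capacitor stands on the bed at the tail of the row, in line with it (x of spare_center in the frame of cap4 between -0.075 and -0.026 m and y of spare_center in the frame of jig between -0.014 and 0.014 m and z of spare_center in the frame of jig between 0.03 and 0.039 m and angle between the x axis of spare_center and the x axis of jig, either way round below 0.12 rad), for 0.1 s.
2. the closed row of five is pressed against the end plate with more than 3 N (horizontal distance between cap1 and cap2 below 0.0315 m and horizontal distance between cap2 and cap3 below 0.0315 m and horizontal distance between cap3 and cap4 below 0.0315 m and horizontal distance between cap4 and spare_center below 0.0315 m and contact force between cap1 and end_stop above 3 N), for 0.3 s.
At the end, for the whole second after the job is handed in: All five stand upright on the bed (tilt under 0.06 rad), neighbours' centres at most 31.5 mm apart, within 9 mm of the jig's centre line and 0.09 rad of its direction, released and at rest, the first still bearing on the end plate (over 0.4 N) (horizontal distance between cap1 and cap2 below 0.0315 m and horizontal distance between cap2 and cap3 below 0.0315 m and horizontal distance between cap3 and cap4 below 0.0315 m and horizontal distance between cap4 and spare_center below 0.0315 m and y of cap1 in the frame of jig between -0.009 and 0.009 m and angle between the x axis of each of cap1, cap2, cap3, cap4, spare_center and the x axis of jig, either way round below 0.09 rad and angle between each of cap1, cap2, cap3, cap4, spare_center's own z axis and vertical below 0.06 rad and y of cap2 in the frame of jig between -0.009 and 0.009 m and y of cap3 in the frame of jig between -0.009 and 0.009 m and y of cap4 in the frame of jig between -0.009 and 0.009 m and y of spare_center in the frame of jig between -0.009 and 0.009 m and z of cap1 in the frame of jig between 0.009 and 0.015 m and z of cap2 in the frame of jig between 0.009 and 0.015 m and z of cap3 in the frame of jig between 0.009 and 0.015 m and z of cap4 in the frame of jig between 0.009 and 0.015 m and z of spare_center in the frame of jig between 0.032 and 0.038 m and contact force between cap1 and end_stop above 0.4 N and linear speed of each of cap1, cap2, cap3, cap4 below 0.01 m/s); the robot touches nothing.
It fails at once if the end plate is loaded with more than 16 N (contact force between end_stop and anything else above 16 N).
It fails at once if the row buckles: a capacitor of the row turns more than 0.2 rad or strays more than 18 mm from the jig's centre line (angle between the x axis of any of cap1, cap2, cap3, cap4 and the x axis of jig, either way round above 0.2 rad or y of any of cap1, cap2, cap3, cap4 in the frame of jig above 0.018 m or y of any of cap1, cap2, cap3, cap4 in the frame of jig below -0.018 m).
It fails at once if a capacitor of the row tips (angle between any of cap1, cap2, cap3, cap4's own z axis and vertical above 0.35 rad).
It fails at once if a bystander is moved more than 20 mm (distance of any of can, bracket, strip from where it was at the start of the episode above 0.02 m).
It also fails if it takes over 72 s, if anything falls off the work surface, if the arm or the gripper's body presses on something with over 40 N, if the wrist force passes 120 N, or if a joint passes its speed limit or range.

## Working session

There is one attempt and no reset: what is moved stays moved. The work goes in short steps, Python scripts to look and compute and a tool call to move; the robot and the scene stay as the last step left them, time stands still between calls to the robot, and variables do not carry over. Pictures are saved under pics/ and viewed, and the job is handed in when it is done.

Besides the shell and the picture viewer there is one more tool, called after ">>>" as name([rows], argument=value, ...), one row to a line, values as JSON. apply_moves: Moves the arm, as the interface text tells. Its arguments: {"type":"object","properties":{"increments":{"type":"array","items":{"type":"object","properties":{"grip":{"type":"number"},"linear":{"type":"array","items":{"type":"number"}},"turn":{"type":"array","items":{"type":"number"}}}}},"grip_force":{"type":"number"}},"required":["increments"]}

```bash
ls; mkdir -p pics
python3 - <<'E'
from cell import *
import cv2
print(observe())
for n in("scene","side","wrist"):
    im=read_camera(n); cv2.imwrite(f"pics/{n}0.png",im[:,:,::-1]); print(n,camera_params(n))
E
```

```text
pics
{'time': 0.0, 'qpos': array([ 1.14597417e+00,  3.42756782e-01,  1.52504873e+00, -2.32583873e-05,
        1.27538030e+00, -1.46020578e-01]), 'qvel': array([-0.00225786,  0.000965  , -0.00168655, -0.00046105,  0.00049121,
        0.00033729]), 'joint_efforts': array([-4.57344740e-04, -4.31244314e+01, -2.44219261e+01,  7.15784915e-02,
        5.61089139e-02, -1.42144786e-04]), 'tool_pos': array([0.14430385, 0.50434425, 0.22601622]), 'tool_rot': array([-3.14138285e+00,  1.57944568e-03,  1.29200170e+00]), 'contact_force': array([-0.00018679,  0.18489328, -0.0613486 ]), 'torque': array([ 0.00863817, -0.02994366, -0.00154451]), 'opening': 0.09159392353906166}
scene {'camera_matrix': array([[482.485482  ,   0.        , 255.75803649],
       [  0.        , 482.485482  , 185.26754734],
       [  0.        ,   0.        ,   1.        ]]), 'world_to_cam': array([[-0.22389305,  0.97449152, -0.0154331 ,  0.1254211 ],
       [-0.81669313, -0.17894967,  0.54862497,  0.44506281],
       [ 0.53186863,  0.13543742,  0.83592611, -1.44384548],
       [ 0.        ,  0.        ,  0.        ,  1.      
[... 279 characters left out ...]
75, -0.66969307,  0.64109134, -0.26532904],
       [-0.29588603,  0.56892695,  0.76731583, -0.71574315],
       [ 0.        ,  0.        ,  0.        ,  1.        ]])}
wrist {'camera_matrix': array([[269.01209714,   0.        , 253.50459967],
       [  0.        , 269.01209714, 190.81952488],
       [  0.        ,   0.        ,   1.        ]]), 'hand_eye': array([[ 9.99999834e-01,  4.08136247e-04, -4.07032932e-04,
        -1.58695699e-03],
       [ 2.92750366e-04, -9.67908627e-01, -2.51302216e-01,
        -6.64525795e-02],
       [-4.96536229e-04,  2.51302055e-01, -9.67908586e-01,
        -1.58371922e-01],
       [ 0.00000000e+00,  0.00000000e+00,  0.00000000e+00,
         1.00000000e+00]])}
```

View pics/scene0.png

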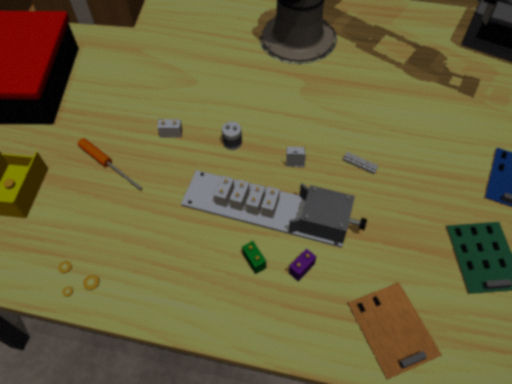

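View pics/side0.png

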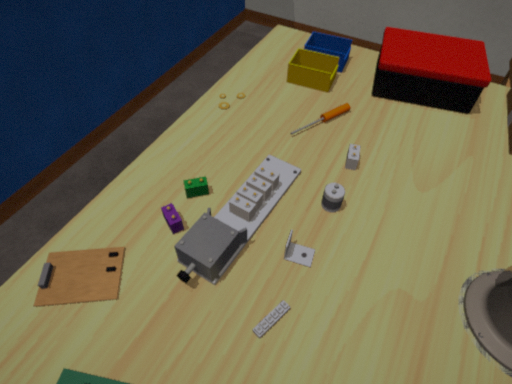

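View pics/wrist0.png

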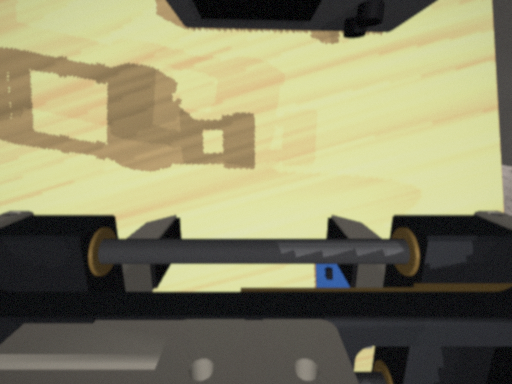

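```bash
cat > h.py <<'E'
import numpy as np, cv2
from cell import *
from scipy.spatial.transform import Rotation as R
def ray(name,u,v,obs=None):
    p=camera_params(name);K=p["camera_matrix"]
    d=np.array([(u-K[0,2])/K[0,0],-(v-K[1,2])/K[1,1],-1.])
    if name=="wrist":
        T=np.eye(4);T[:3,:3]=R.from_euler('xyz',obs["tool_rot"]).as_matrix();T[:3,3]=obs["tool_pos"];M=T@p["hand_eye"]
    else: M=np.linalg.inv(p["world_to_cam"])
    return M[:3,3],M[:3,:3]@d
def onz(name,u,v,z,obs=None):
    o,d=ray(name,u,v,obs);return o+d*(z-o[2])/d[2]
def proj(name,P,obs=None):
    p=camera_params(name);K=p["camera_matrix"]
    if name=="wrist":
        T=np.eye(4);T[:3,:3]=R.from_euler('xyz',obs["tool_rot"]).as_matrix();T[:3,3]=obs["tool_pos"];M=np.linalg.inv(T@p["hand_eye"])
    else: M=p["world_to_cam"]
    c=M[:3,:3]@np.asarray(P)+M[:3,3]
    return K[0,0]*c[0]/-c[2]+K[0,2],K[1,1]*-c[1]/-c[2]+K[1,2]
E
python3 - <<'E'
from h import *
for n,c in(("scene",(150,90,240,170)),("side",(160,130,220,170))):
    im=cv2.imread(f"pics/{n}0.png");x,y,w,h=c
    cv2.imwrite(f"pics/{n}0z.png",cv2.resize(im[y:y+h,x:x+w],None,fx=3.3,fy=3.3,interpolation=cv2.INTER_CUBIC))
np.set_printoptions(precision=3,suppress=True)
print("spare",onz("scene",170,125,.043),onz("side",353,151,.043))
print("can",onz("scene",232,128,.064),onz("side",333,190,.064))
print("bed corners",[onz("scene",*p,.012) for p in((195,174),(184,204),(336,242))])
print("row",[onz("scene",*p,.055) for p in((224,186),(240,189),(256,193),(271,197))])
print("row side",[onz("side",*p,.055) for p in((267,173),(262,182),(254,191),(244,204))])
print("bracket",onz("scene",295,160,.0),"strip",onz("scene",360,162,.02))
E
```

```text
spare [ 0.443 -0.246  0.043] [ 0.436 -0.247  0.043]
can [ 0.437 -0.086  0.064] [ 0.432 -0.08   0.064]
bed corners [array([ 0.553, -0.151,  0.012]), array([ 0.639, -0.152,  0.012]), array([0.66 , 0.203, 0.012])]
row [array([ 0.598, -0.064,  0.055]), array([ 0.598, -0.027,  0.055]), array([0.601, 0.011, 0.055]), array([0.604, 0.046, 0.055])]
row side [array([ 0.592, -0.059,  0.055]), array([ 0.589, -0.028,  0.055]), array([0.593, 0.005, 0.055]), array([0.594, 0.049, 0.055])]
bracket [0.452 0.075 0.   ] strip [0.439 0.23  0.02 ]
```

View pics/scene0z.png

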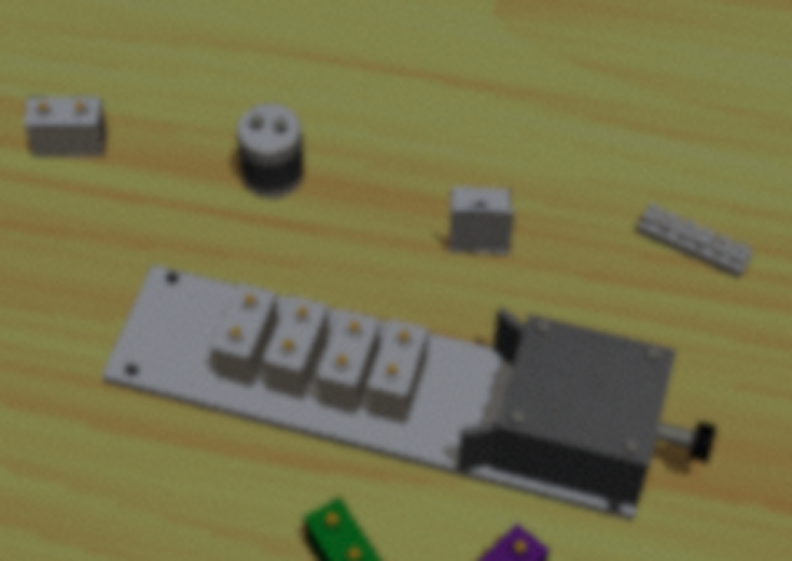

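View pics/side0z.png

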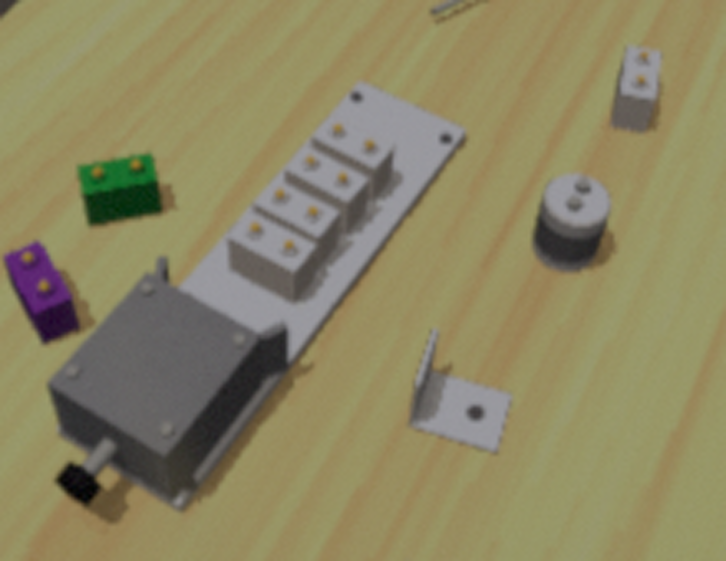

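>>> apply_moves([
  {"grip": 1,"linear": [50,-20,20],"turn": [0,0,0.4]},
  {"grip": 1,"linear": [95,-40,40],"turn": [0,0,0.8]},
  {"grip": 1,"linear": [140,-65,60],"turn": [0,0,1.2]},
  {"grip": 1,"linear": [185,-90,73],"turn": [0,0,1.6]},
  {"grip": 1,"linear": [225,-120,73],"turn": [0,0,2.0]},
  {"grip": 1,"linear": [265,-150,73],"turn": [0,0,2.3]},
  {"grip": 1,"linear": [300,-185,73],"turn": [0,0,2.67]},
  {"grip": 1,"linear": [325,-225,73],"turn": [0,0,2.67]},
  {"grip": 1,"linear": [345,-270,73],"turn": [0,0,2.67]},
  {"grip": 1,"linear": [365,-315,73],"turn": [0,0,2.67]},
])

```text
time: 1.15
tool_pos: [0.5051, 0.1991, 0.2992]
tool_rot: [-3.141, 0.0, 1.572]
contact_force: [1.1, -0.1, -0.7]
opening: 0.0917
```

>>> apply_moves([
  {"grip": 1,"linear": [18,-46,0],"turn": [0,0,0]},
  {"grip": 1,"linear": [36,-92,0],"turn": [0,0,0]},
  {"grip": 1,"linear": [54,-138,0],"turn": [0,0,0]},
  {"grip": 1,"linear": [72,-184,0],"turn": [0,0,0]},
  {"grip": 1,"linear": [91,-230,0],"turn": [0,0,0]},
  {"grip": 1,"linear": [91,-240,0],"turn": [0,0,0]},
  {"grip": 1,"linear": [91,-240,0],"turn": [0,0,0]},
  {"grip": 1,"linear": [91,-240,0],"turn": [0,0,0]},
])

```text
time: 1.95
tool_pos: [0.5949, -0.038, 0.2996]
tool_rot: [-3.141, -0.001, 1.572]
contact_force: [-0.0, -0.4, -0.0]
opening: 0.0921
```

Run:
```python
from h import *
o=observe();im=read_camera("wrist");cv2.imwrite("pics/w1.png",im[:,:,::-1]);np.save("o1.npy",o,allow_pickle=True)
print(o["tool_pos"],o["tool_rot"],o["time"],o["qvel"])
cv2.imwrite("pics/w1z.png",cv2.resize(im[:240,:,::-1],None,fx=1.56,fy=1.56,interpolation=cv2.INTER_CUBIC))
```

```text
[ 0.59494063 -0.03804115  0.29955143] [-3.14090030e+00 -8.81444054e-04  1.57186037e+00] 1.95 [ 2.47804361e-02 -1.07822708e-02  3.26887990e-03 -5.60226962e-04
  7.94060855e-05 -1.99098804e-03]
```

View pics/w1z.png

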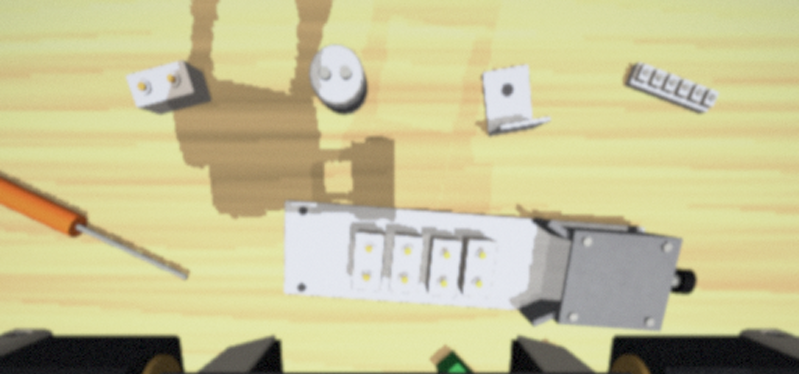

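Run:
```python
from h import *
np.set_printoptions(precision=4,suppress=True)
o=np.load("o1.npy",allow_pickle=True).item();im=cv2.imread("pics/w1.png");hsv=cv2.cvtColor(im,cv2.COLOR_BGR2HSV)
def cen(u,v,r=4):
    u=int(u/1.56);v=int(v/1.56);w=hsv[v-r:v+r+1,u-r:u+r+1,1].astype(float)
    w=np.clip(w-np.percentile(w,60),0,None);g=np.mgrid[-r:r+1,-r:r+1]
    return u+(w*g[1]).sum()/w.sum(),v+(w*g[0]).sum()/w.sum()
z=.058
for n,a,b,z in(("spare",(144,87),(173,79),.046),("c4",(368,249),(366,277),.058),("c3",(407,250),(404,278),.058),("c2",(446,255),(442,282),.058),("c1",(481,255),(477,283),.058)):
    A=onz("wrist",*cen(*a),z,o);B=onz("wrist",*cen(*b),z,o);d=B-A
    print(n,(A+B)/2,"sep",np.hypot(*d[:2]),"dir deg",np.degrees(np.arctan2(d[1],d[0])))
# bed: white mask, fit edges
for n,p in(("hole1",(303,211)),("hole2",(301,287))):
    print(n,onz("wrist",p[0]/1.56,p[1]/1.56,.012,o))
for n,p in(("roofTL",(572,226)),("roofTR",(681,237)),("roofBR",(663,329)),("roofBL",(560,321))):
    print(n,onz("wrist",p[0]/1.56,p[1]/1.56,.072,o))
for n,p in(("r1",(588,242)),("r2",(668,246)),("r3",(653,322)),("r4",(573,317))):
    print(n,onz("wrist",p[0]/1.56,p[1]/1.56,.072,o))
for n,p in(("bTL",(286,202)),("bBL",(285,294)),("bTm",(530,219)),("bBm",(505,307))):
    print(n,onz("wrist",p[0]/1.56,p[1]/1.56,.012,o))
print(onz("wrist",128/1.56,80/1.56,.04,o),onz("wrist",186/1.56,62/1.56,.04,o))
```

```text
spare [ 0.4355 -0.2539  0.046 ] sep 0.02813860068122287 dir deg 102.77751209074911
c4 [ 0.5966 -0.0671  0.058 ] sep 0.027937517258767953 dir deg -5.90130100879053
c3 [ 0.5989 -0.0298  0.058 ] sep 0.0279227830666354 dir deg -5.957777042033925
c2 [0.6025 0.0079 0.058 ] sep 0.027988294837483007 dir deg -4.316157781597223
c1 [0.603  0.0423 0.058 ] sep 0.02822828860558023 dir deg -3.9768072601643913
hole1 [ 0.5504 -0.1357  0.012 ]
hole2 [ 0.6317 -0.1423  0.012 ]
roofTL [0.5606 0.1212 0.072 ]
roofTR [0.5705 0.2222 0.072 ]
roofBR [0.6594 0.22   0.072 ]
roofBL [0.6513 0.1193 0.072 ]
r1 [0.5752 0.1375 0.072 ]
r2 [0.5788 0.2117 0.072 ]
r3 [0.6522 0.2092 0.072 ]
r4 [0.6472 0.1314 0.072 ]
bTL [ 0.5413 -0.1529  0.012 ]
bBL [ 0.6395 -0.1603  0.012 ]
bTm [0.5585 0.1015 0.012 ]
bBm [0.6542 0.0816 0.012 ]
[ 0.4327 -0.282   0.04  ] [ 0.4179 -0.2276  0.04  ]
```

>>> apply_moves([
  {"grip": 1,"linear": [-19,-40,-20],"turn": [0,0,0.5]},
  {"grip": 1,"linear": [-38,-80,-40],"turn": [0,0,1.0]},
  {"grip": 1,"linear": [-57,-120,-60],"turn": [0,0,1.5]},
  {"grip": 1,"linear": [-76,-160,-80],"turn": [0,0,2.0]},
  {"grip": 1,"linear": [-95,-200,-100],"turn": [0,0,2.12]},
  {"grip": 1,"linear": [-95,-200,-100],"turn": [0,0,2.12]},
  {"grip": 1,"linear": [-95,-200,-100],"turn": [0,0,2.12]},
  {"grip": 1,"linear": [-95,-200,-100],"turn": [0,0,2.12]},
])

```text
time: 2.8
tool_pos: [0.5014, -0.2374, 0.2007]
tool_rot: [3.14, 0.001, 1.796]
contact_force: [-0.1, 0.6, 0.6]
opening: 0.0919
```

Run:
```python
from h import *
o=observe();im=read_camera("wrist");cv2.imwrite("pics/w2.png",im[:,:,::-1]);np.save("o2.npy",o,allow_pickle=True)
print(o["tool_pos"],o["tool_rot"],o["time"])
```

```text
[ 0.50136225 -0.23736501  0.20069203] [3.14012896e+00 6.08990818e-04 1.79560461e+00] 2.8
```

View pics/w2.png

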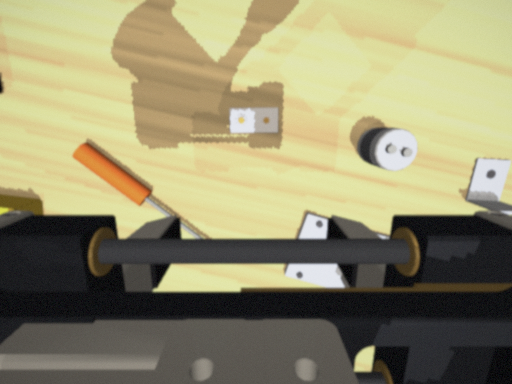

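Run:
```python
from h import *
np.set_printoptions(precision=4,suppress=True)
o=np.load("o2.npy",allow_pickle=True).item()
a=onz("wrist",241,119.5,.046,o);b=onz("wrist",266,120,.046,o);print((a+b)/2,np.degrees(np.arctan2(*(b-a)[1::-1])))
q=[onz("wrist",*p,.04,o) for p in((230,108),(278,108),(279,133),(230,133))]
print(np.mean(q,axis=0),[np.linalg.norm(q[i]-q[i-1]) for i in range(4)],np.degrees(np.arctan2(*(q[1]-q[0])[1::-1])),np.degrees(np.arctan2(*(q[2]-q[3])[1::-1])))
```

```text
[ 0.4351 -0.2543  0.046 ] 101.75594193533834
[ 0.4359 -0.2533  0.04  ] [np.float64(0.027757981315651884), np.float64(0.05444428561707367), np.float64(0.027807192833786177), np.float64(0.05685663763610028)] 102.86262226968154 102.86496975322852
```

>>> apply_moves([
  {"grip": 1,"linear": [-35,-9,-35]},
  {"grip": 1,"linear": [-66,-16.5,-70]},
  {"grip": 1,"linear": [-66,-16.5,-110]},
  {"grip": 1,"linear": [-66,-16.5,-145]},
  {"grip": 1,"linear": [-66,-16.5,-175]},
  {"grip": 1,"linear": [-66,-16.5,-193]},
  {"grip": 1,"linear": [-66,-16.5,-193]},
  {"grip": 1,"linear": [-66,-16.5,-193]},
])

```text
schema error: expected keys grip, linear, turn
```

>>> apply_moves([
  {"grip": 0.7},
  {"grip": 0.65},
  {"grip": 0.6},
  {"grip": 0.55},
  {"grip": 0.5},
  {"grip": 0.5},
  {"grip": 0.5},
  {"grip": 0.5},
], grip_force=40)

```text
schema error: expected keys grip, linear, turn
```

>>> apply_moves([
  {"grip": 1,"linear": [-35,-9,-35],"turn": [0,0,0]},
  {"grip": 1,"linear": [-66,-16.5,-70],"turn": [0,0,0]},
  {"grip": 1,"linear": [-66,-16.5,-110],"turn": [0,0,0]},
  {"grip": 1,"linear": [-66,-16.5,-145],"turn": [0,0,0]},
  {"grip": 1,"linear": [-66,-16.5,-175],"turn": [0,0,0]},
  {"grip": 1,"linear": [-66,-16.5,-193],"turn": [0,0,0]},
  {"grip": 1,"linear": [-66,-16.5,-193],"turn": [0,0,0]},
  {"grip": 1,"linear": [-66,-16.5,-193],"turn": [0,0,0]},
])

```text
time: 3.65
tool_pos: [0.4354, -0.255, 0.0075]
tool_rot: [3.141, 0.001, 1.795]
contact_force: [0.6, -0.5, 0.6]
opening: 0.0917
```

>>> apply_moves([
  {"grip": 0.7,"linear": [0,0,0],"turn": [0,0,0]},
  {"grip": 0.6,"linear": [0,0,0],"turn": [0,0,0]},
  {"grip": 0.55,"linear": [0,0,0],"turn": [0,0,0]},
  {"grip": 0.5,"linear": [0,0,0],"turn": [0,0,0]},
  {"grip": 0.5,"linear": [0,0,0],"turn": [0,0,0]},
  {"grip": 0.5,"linear": [0,0,0],"turn": [0,0,0]},
  {"grip": 0.5,"linear": [0,0,0],"turn": [0,0,0]},
], grip_force=40)

```text
time: 4.35
tool_pos: [0.4343, -0.2555, 0.007]
tool_rot: [3.142, -0.0, 1.793]
contact_force: [-1.1, 1.0, 3.6]
opening: 0.0555
```

>>> apply_moves([
  {"grip": 0.5,"linear": [0,0,30],"turn": [0,0,0]},
  {"grip": 0.5,"linear": [0,0,70],"turn": [0,0,0]},
  {"grip": 0.5,"linear": [15,10,90],"turn": [0,0,-1.4]},
  {"grip": 0.5,"linear": [35,25,90],"turn": [0,0,-2.8]},
  {"grip": 0.5,"linear": [55,40,90],"turn": [0,0,-4.2]},
  {"grip": 0.5,"linear": [75,55,90],"turn": [0,0,-5.6]},
  {"grip": 0.5,"linear": [95,75,90],"turn": [0,0,-7.0]},
  {"grip": 0.5,"linear": [110,95,90],"turn": [0,0,-8.4]},
  {"grip": 0.5,"linear": [125,110,90],"turn": [0,0,-9.8]},
  {"grip": 0.5,"linear": [140,125,90],"turn": [0,0,-11.2]},
])

```text
time: 5.35
tool_pos: [0.5747, -0.1296, 0.0962]
tool_rot: [-3.141, 0.0, 0.615]
contact_force: [-0.2, -0.3, -0.5]
opening: 0.056
```

>>> apply_moves([
  {"grip": 0.5,"linear": [10,10,0],"turn": [0,0,-1.4]},
  {"grip": 0.5,"linear": [18,20,0],"turn": [0,0,-2.8]},
  {"grip": 0.5,"linear": [18,22,0],"turn": [0,0,-4.2]},
  {"grip": 0.5,"linear": [18,22,0],"turn": [0,0,-5.6]},
  {"grip": 0.5,"linear": [18,22,0],"turn": [0,0,-6.5]},
  {"grip": 0.5,"linear": [18,22,0],"turn": [0,0,-6.5]},
  {"grip": 0.5,"linear": [18,22,0],"turn": [0,0,-6.5]},
  {"grip": 0.5,"linear": [18,22,0],"turn": [0,0,-6.5]},
])

```text
time: 6.15
tool_pos: [0.5922, -0.1085, 0.0966]
tool_rot: [-3.142, 0.0, -0.058]
contact_force: [0.0, 0.1, -1.6]
opening: 0.0558
```

Run:
```python
from h import *
o=observe();im=read_camera("wrist");cv2.imwrite("pics/w3.png",im[:,:,::-1]);np.save("o3.npy",o,allow_pickle=True)
print(o)
```

```text
{'time': 6.15, 'qpos': array([-3.08491311e-01,  6.04746334e-01,  1.47208543e+00, -1.92271322e-05,
        1.06493402e+00, -2.50396717e-01]), 'qvel': array([ 0.00049907, -0.0021432 , -0.00333704, -0.00056091,  0.00029242,
        0.00997191]), 'joint_efforts': array([ 2.33887997e-02, -5.37535250e+01, -2.18817294e+01,  6.04919787e-02,
        5.74369915e-02, -1.63963751e-02]), 'tool_pos': array([ 0.59223469, -0.10854464,  0.09657309]), 'tool_rot': array([-3.14156605e+00,  1.71897335e-04, -5.80852730e-02]), 'contact_force': array([ 0.01059905,  0.08621562, -1.59254294]), 'torque': array([-0.09966713,  0.05475214,  0.02480572]), 'opening': 0.05578999607844671}
```

View pics/w3.png

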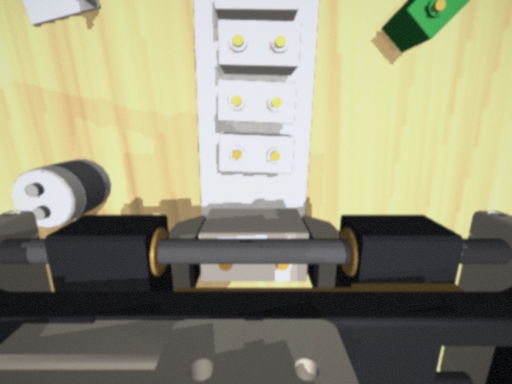

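Run:
```python
from h import *
np.set_printoptions(precision=4,suppress=True)
o=np.load("o3.npy",allow_pickle=True).item()
J=np.array([.6027,.042]);u=np.array([.0628,.998]);n=np.array([-.998,.0628])
jj=lambda p:np.array([(p[:2]-J)@u,(p[:2]-J)@n])*1000
for nm,a,b in(("c4",(237,154.5),(275.5,156.5)),("c3",(236.5,101.5),(277,103)),("c2",(237.5,42),(281,43))):
    A=onz("wrist",*a,.058,o);B=onz("wrist",*b,.058,o);print(nm,jj((A+B)/2),np.degrees(np.arctan2(*(B-A)[1::-1])),np.linalg.norm(A-B))
g=cv2.cvtColor(cv2.imread("pics/w3.png"),cv2.COLOR_BGR2HSV)[:,:,1].astype(float)
L=[];Rr=[]
for v in (75,80,125,130,135,180,185,190,195):
    r=cv2.GaussianBlur(g,(3,3),0)[v];d=np.diff(r)
    l=185+np.argmin(d[185:215]);q=295+np.argmax(d[295:325])
    L.append(onz("wrist",l+.5,v,.012,o));Rr.append(onz("wrist",q+.5,v,.012,o))
    print(v,l,q)
for S in(L,Rr):
    S=np.array(S);k=np.polyfit(S[:,1],S[:,0],1);print(np.degrees(np.arctan(k[0])),[jj(x) for x in S[::4]])
print(jj(o["tool_pos"]))
```

```text
c4 [-109.7136   -1.2681] -6.318843201198065 0.02819969940245028
c3 [-72.6429  -1.3526] -5.361631464590651 0.02824409317076691
c2 [-34.9957  -2.7221] -4.527322432104355 0.02880001916417908
75 195 313
80 195 313
125 197 310
130 197 310
135 197 310
180 199 307
185 199 306
190 199 306
195 200 306
4.05286091869289 [array([-48.1078,  49.6853]), array([-97.4746,  50.359 ]), array([-152.5543,   50.1743])]
3.9423492777495013 [array([-47.6574, -49.3574]), array([-97.0305, -49.6784]), array([-152.1256,  -49.0997])]
[-150.9008    0.9902]
```

>>> apply_moves([
  {"grip": 0.5,"linear": [1.5,0,-30],"turn": [0,0,-0.07]},
  {"grip": 0.5,"linear": [1.5,0,-55],"turn": [0,0,-0.07]},
  {"grip": 0.5,"linear": [1.5,0,-70],"turn": [0,0,-0.07]},
  {"grip": 0.5,"linear": [1.5,0,-75],"turn": [0,0,-0.07]},
  {"grip": 0.5,"linear": [1.5,0,-76],"turn": [0,0,-0.07]},
  {"grip": 0.5,"linear": [1.5,0,-76],"turn": [0,0,-0.07]},
  {"grip": 0.5,"linear": [1.5,0,-76],"turn": [0,0,-0.07]},
])

```text
time: 6.9
tool_pos: [0.5945, -0.1087, 0.0218]
tool_rot: [3.141, -0.002, -0.067]
contact_force: [0.2, 0.2, -0.7]
opening: 0.0555
```

Run:
```python
from h import *
o=observe();print(o["contact_force"],o["tool_pos"],o["tool_rot"])
```

```text
[ 0.18557275  0.20331134 -0.72618498] [ 0.59452314 -0.10872134  0.02183835] [ 3.14110843e+00 -1.98979126e-03 -6.70428824e-02]
```

>>> apply_moves([
  {"grip": 0.5,"linear": [0,0,-0.5],"turn": [0,0,0]},
  {"grip": 0.5,"linear": [0,0,-0.8],"turn": [0,0,0]},
  {"grip": 0.5,"linear": [0,0,-0.8],"turn": [0,0,0]},
  {"grip": 0.5,"linear": [0,0,-0.8],"turn": [0,0,0]},
])

```text
time: 7.3
tool_pos: [0.5939, -0.1085, 0.0201]
tool_rot: [3.142, -0.0, -0.067]
contact_force: [0.1, 0.8, -1.2]
opening: 0.056
```

>>> apply_moves([
  {"grip": 0.5,"linear": [0,0,-0.5],"turn": [0,0,0]},
  {"grip": 0.5,"linear": [0,0,-0.5],"turn": [0,0,0]},
])

```text
time: 7.5
tool_pos: [0.5938, -0.1085, 0.0194]
tool_rot: [-3.142, 0.0, -0.067]
contact_force: [0.0, 0.3, -0.9]
opening: 0.0556
```

>>> apply_moves([
  {"grip": 0.5,"linear": [0,0,-0.5],"turn": [0,0,0]},
  {"grip": 0.5,"linear": [0,0,-0.5],"turn": [0,0,0]},
])

```text
time: 7.7
tool_pos: [0.5938, -0.1085, 0.019]
tool_rot: [3.142, -0.0, -0.067]
contact_force: [-1.5, -0.5, 0.1]
opening: 0.0556
```

>>> apply_moves([
  {"grip": 0.5,"linear": [0,0,-0.5],"turn": [0,0,0]},
  {"grip": 0.5,"linear": [0,0,-0.5],"turn": [0,0,0]},
])

```text
time: 7.9
tool_pos: [0.5939, -0.1085, 0.019]
tool_rot: [3.141, -0.0, -0.067]
contact_force: [-1.5, 0.7, 6.0]
opening: 0.0557
```

>>> apply_moves([
  {"grip": 0.5,"linear": [0,0,0.4],"turn": [0,0,0]},
  {"grip": 0.5,"linear": [0,0,0.4],"turn": [0,0,0]},
  {"grip": 0.5,"linear": [0.1,2,0.4],"turn": [0,0,0]},
  {"grip": 0.5,"linear": [0.3,5,0.4],"turn": [0,0,0]},
  {"grip": 0.5,"linear": [0.5,8,0.4],"turn": [0,0,0]},
  {"grip": 0.5,"linear": [0.7,11,0.4],"turn": [0,0,0]},
  {"grip": 0.5,"linear": [0.9,14,0.4],"turn": [0,0,0]},
  {"grip": 0.5,"linear": [1.1,17,0.4],"turn": [0,0,0]},
  {"grip": 0.5,"linear": [1.3,20,0.4],"turn": [0,0,0]},
  {"grip": 0.5,"linear": [1.3,20,0.4],"turn": [0,0,0]},
])

```text
time: 8.9
tool_pos: [0.5953, -0.0879, 0.019]
tool_rot: [-3.141, -0.0, -0.067]
contact_force: [0.7, -0.6, 4.8]
opening: 0.0557
```

>>> apply_moves([
  {"grip": 0.5,"linear": [0.1,2,0],"turn": [0,0,0]},
  {"grip": 0.5,"linear": [0.3,5,0],"turn": [0,0,0]},
  {"grip": 0.5,"linear": [0.5,8,0],"turn": [0,0,0]},
  {"grip": 0.5,"linear": [0.7,11,0],"turn": [0,0,0]},
  {"grip": 0.5,"linear": [0.9,14,0],"turn": [0,0,0]},
  {"grip": 0.5,"linear": [1.1,17,0],"turn": [0,0,0]},
  {"grip": 0.5,"linear": [1.3,20,0],"turn": [0,0,0]},
  {"grip": 0.5,"linear": [1.5,23,0],"turn": [0,0,0]},
  {"grip": 0.5,"linear": [1.6,25,0],"turn": [0,0,0]},
])

```text
time: 9.8
tool_pos: [0.5969, -0.0638, 0.019]
tool_rot: [3.141, -0.001, -0.067]
contact_force: [-0.7, -4.6, 4.0]
opening: 0.0557
```

Run:
```python
from h import *
o=observe();im=read_camera("wrist");cv2.imwrite("pics/w4.png",im[:,:,::-1]);np.save("o4.npy",o,allow_pickle=True)
im2=read_camera("side");cv2.imwrite("pics/s4.png",cv2.resize(im2[120:300,160:380,::-1],None,fx=3,fy=3))
print(o["contact_force"],o["tool_pos"],o["tool_rot"])
```

```text
[-0.67003141 -4.58560279  4.0044715 ] [ 0.59688607 -0.06377498  0.01900932] [ 3.14089284e+00 -5.31591031e-04 -6.72560099e-02]
```

View pics/w4.png

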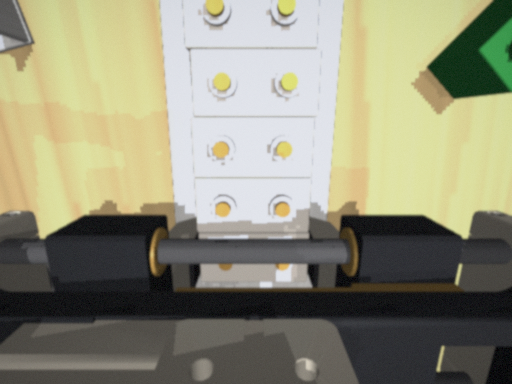

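View pics/s4.png

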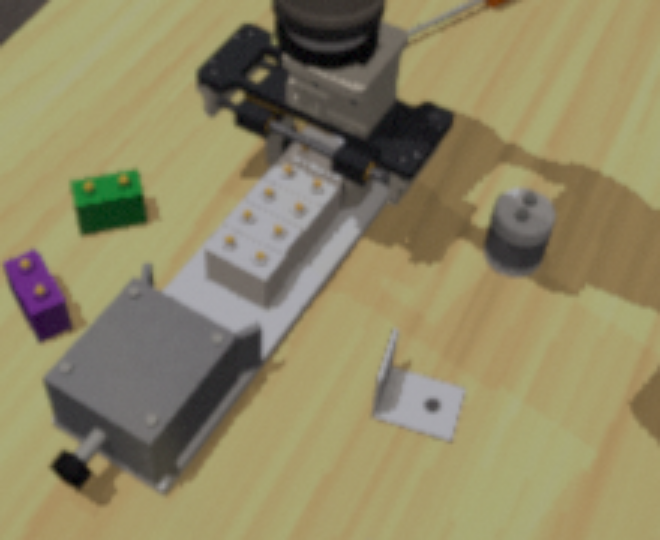

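>>> apply_moves([
  {"grip": 0.5,"linear": [0.2,2.5,0.4],"turn": [0,0,0]},
  {"grip": 0.5,"linear": [0.3,5,0.4],"turn": [0,0,0]},
  {"grip": 0.5,"linear": [0.5,8,0.4],"turn": [0,0,0]},
  {"grip": 0.5,"linear": [0.7,11,0.4],"turn": [0,0,0]},
  {"grip": 0.5,"linear": [0.9,14,0.4],"turn": [0,0,0]},
  {"grip": 0.5,"linear": [1.1,17,0.4],"turn": [0,0,0]},
  {"grip": 0.5,"linear": [1.3,20,0.4],"turn": [0,0,0]},
  {"grip": 0.5,"linear": [1.5,23,0.4],"turn": [0,0,0]},
  {"grip": 0.5,"linear": [1.7,26,0.4],"turn": [0,0,0]},
  {"grip": 0.5,"linear": [1.9,29,0.4],"turn": [0,0,0]},
])

```text
time: 10.9
tool_pos: [0.5984, -0.0341, 0.019]
tool_rot: [-3.141, 0.0, -0.067]
contact_force: [-0.3, -1.5, -0.4]
opening: 0.0553
```

>>> apply_moves([
  {"grip": 0.5,"linear": [0.2,3,0],"turn": [0,0,0]},
  {"grip": 0.5,"linear": [0.4,6,0],"turn": [0,0,0]},
  {"grip": 0.5,"linear": [0.6,9,0],"turn": [0,0,0]},
  {"grip": 0.5,"linear": [0.8,12,0],"turn": [0,0,0]},
  {"grip": 0.5,"linear": [1.0,15,0],"turn": [0,0,0]},
  {"grip": 0.5,"linear": [1.2,18,0],"turn": [0,0,0]},
  {"grip": 0.5,"linear": [1.4,21,0],"turn": [0,0,0]},
  {"grip": 0.5,"linear": [1.6,24,0],"turn": [0,0,0]},
  {"grip": 0.5,"linear": [1.8,27,0],"turn": [0,0,0]},
])

```text
time: 11.8
tool_pos: [0.6004, -0.0073, 0.0192]
tool_rot: [3.142, -0.0, -0.067]
contact_force: [0.4, -1.2, -0.7]
opening: 0.0557
```

Run:
```python
from h import *
o=observe();im=read_camera("wrist");cv2.imwrite("pics/w5.png",im[:,:,::-1])
print(o["contact_force"],o["tool_pos"],o["tool_rot"])
```

```text
[ 0.43035267 -1.19782764 -0.69031196] [ 0.60042529 -0.00725078  0.01923565] [ 3.14156622e+00 -3.99830862e-05 -6.72785647e-02]
```

View pics/w5.png

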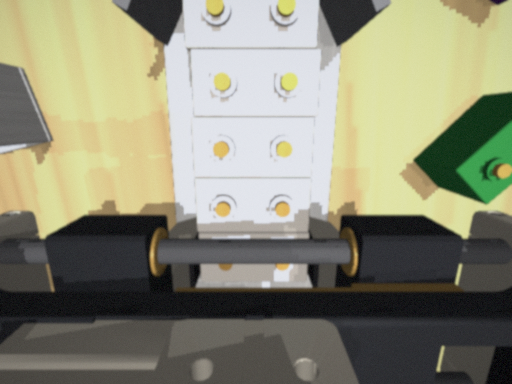

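>>> apply_moves([
  {"grip": 0.5,"linear": [0.2,3,0],"turn": [0,0,0]},
  {"grip": 0.5,"linear": [0.4,6,0],"turn": [0,0,0]},
  {"grip": 0.5,"linear": [0.6,9,0],"turn": [0,0,0]},
  {"grip": 0.5,"linear": [0.8,12,0],"turn": [0,0,0]},
  {"grip": 0.5,"linear": [0.9,14,0],"turn": [0,0,0]},
  {"grip": 0.5,"linear": [1.1,16,0],"turn": [0,0,0]},
  {"grip": 0.5,"linear": [1.1,17,0],"turn": [0,0,0]},
  {"grip": 0.5,"linear": [1.2,18,0],"turn": [0,0,0]},
])

```text
time: 12.65
tool_pos: [0.6016, 0.0105, 0.0193]
tool_rot: [3.142, -0.0, -0.067]
contact_force: [0.6, -1.7, -0.1]
opening: 0.0556
```

>>> apply_moves([
  {"grip": 0.5,"linear": [0.1,1,0],"turn": [0,0,0]},
  {"grip": 0.5,"linear": [0.1,2,0],"turn": [0,0,0]},
  {"grip": 0.5,"linear": [0.2,3,0],"turn": [0,0,0]},
])

```text
time: 12.95
tool_pos: [0.6019, 0.0135, 0.0193]
tool_rot: [3.142, -0.0, -0.067]
contact_force: [-0.0, -1.5, -1.4]
opening: 0.0557
```

>>> apply_moves([
  {"grip": 0.5,"linear": [0.1,1,0],"turn": [0,0,0]},
  {"grip": 0.5,"linear": [0.1,2,0],"turn": [0,0,0]},
])

```text
time: 13.15
tool_pos: [0.602, 0.0156, 0.0193]
tool_rot: [3.142, -0.0, -0.067]
contact_force: [-0.4, -2.4, -0.6]
opening: 0.056
```

>>> apply_moves([
  {"grip": 0.5,"linear": [0.1,1,0],"turn": [0,0,0]},
  {"grip": 0.5,"linear": [0.1,2,0],"turn": [0,0,0]},
  {"grip": 0.5,"linear": [0.2,2.5,0],"turn": [0,0,0]},
])

```text
time: 13.45
tool_pos: [0.6021, 0.0181, 0.0193]
tool_rot: [3.142, -0.0, -0.067]
contact_force: [-0.0, -1.7, -0.2]
opening: 0.0559
```

>>> apply_moves([
  {"grip": 0.5,"linear": [0.1,1,0],"turn": [0,0,0]},
  {"grip": 0.5,"linear": [0.1,2,0],"turn": [0,0,0]},
  {"grip": 0.5,"linear": [0.2,3,0],"turn": [0,0,0]},
])

```text
time: 13.75
tool_pos: [0.6023, 0.0211, 0.0192]
tool_rot: [3.142, -0.0, -0.067]
contact_force: [0.3, -2.3, -0.4]
opening: 0.0564
```

>>> apply_moves([
  {"grip": 0.5,"linear": [0.1,1,0],"turn": [0,0,0]},
  {"grip": 0.5,"linear": [0.1,2,0],"turn": [0,0,0]},
  {"grip": 0.5,"linear": [0.2,3,0],"turn": [0,0,0]},
])

```text
time: 14.05
tool_pos: [0.6025, 0.0241, 0.0193]
tool_rot: [3.142, -0.0, -0.067]
contact_force: [-0.5, -3.1, -0.2]
opening: 0.0558
```

>>> apply_moves([
  {"grip": 0.5,"linear": [0.0,0.5,0],"turn": [0,0,0]},
  {"grip": 0.5,"linear": [0.1,1,0],"turn": [0,0,0]},
  {"grip": 0.5,"linear": [0.1,1,0],"turn": [0,0,0]},
])

```text
time: 14.35
tool_pos: [0.6026, 0.0251, 0.0192]
tool_rot: [-3.142, -0.0, -0.067]
contact_force: [0.3, -2.2, -0.6]
opening: 0.056
```

Not contact yet; continue.

>>> apply_moves([
  {"grip": 0.5,"linear": [0.1,1,0],"turn": [0,0,0]},
  {"grip": 0.5,"linear": [0.1,2,0],"turn": [0,0,0]},
  {"grip": 0.5,"linear": [0.2,2.5,0],"turn": [0,0,0]},
])

```text
time: 14.65
tool_pos: [0.6028, 0.0276, 0.0192]
tool_rot: [-3.142, -0.0, -0.067]
contact_force: [-1.0, -2.0, -1.4]
opening: 0.0559
```

>>> apply_moves([
  {"grip": 0.5,"linear": [0.1,1,0],"turn": [0,0,0]},
  {"grip": 0.5,"linear": [0.1,2,0],"turn": [0,0,0]},
  {"grip": 0.5,"linear": [0.2,3,0],"turn": [0,0,0]},
])

```text
time: 14.95
tool_pos: [0.603, 0.0306, 0.0192]
tool_rot: [3.142, -0.0, -0.067]
contact_force: [0.0, -2.0, -0.4]
opening: 0.0559
```

>>> apply_moves([
  {"grip": 0.5,"linear": [0.1,1,0],"turn": [0,0,0]},
  {"grip": 0.5,"linear": [0.1,2,0],"turn": [0,0,0]},
  {"grip": 0.5,"linear": [0.2,3,0],"turn": [0,0,0]},
])

```text
time: 15.25
tool_pos: [0.6032, 0.0334, 0.0192]
tool_rot: [3.141, 0.0, -0.067]
contact_force: [-0.5, -5.0, -0.4]
opening: 0.0555
```

>>> apply_moves([
  {"grip": 0.5,"linear": [0,0.3,0],"turn": [0,0,0]},
  {"grip": 0.5,"linear": [0,0.5,0],"turn": [0,0,0]},
  {"grip": 0.5,"linear": [0,0.5,0],"turn": [0,0,0]},
])

```text
time: 15.55
tool_pos: [0.6032, 0.0337, 0.0193]
tool_rot: [3.141, -0.0, -0.067]
contact_force: [0.4, -5.1, 1.4]
opening: 0.056
```

>>> apply_moves([
  {"grip": 0.5,"linear": [0,0.3,0],"turn": [0,0,0]},
  {"grip": 0.5,"linear": [0.1,0.7,0],"turn": [0,0,0]},
  {"grip": 0.5,"linear": [0.1,0.7,0],"turn": [0,0,0]},
])

```text
time: 15.85
tool_pos: [0.6032, 0.0342, 0.0192]
tool_rot: [3.141, 0.0, -0.067]
contact_force: [-0.7, -6.6, 0.7]
opening: 0.0556
```

>>> apply_moves([
  {"grip": 0.5,"linear": [0,0.3,0],"turn": [0,0,0]},
  {"grip": 0.5,"linear": [0.1,0.6,0],"turn": [0,0,0]},
  {"grip": 0.5,"linear": [0.1,0.9,0],"turn": [0,0,0]},
  {"grip": 0.5,"linear": [0.1,0.9,0],"turn": [0,0,0]},
])

```text
time: 16.25
tool_pos: [0.6033, 0.0347, 0.0193]
tool_rot: [3.141, 0.0, -0.067]
contact_force: [-0.8, -7.3, 1.3]
opening: 0.0559
```

>>> apply_moves([
  {"grip": 0.5,"linear": [0,0.3,0],"turn": [0,0,0]},
  {"grip": 0.5,"linear": [0.1,0.6,0],"turn": [0,0,0]},
  {"grip": 0.5,"linear": [0.1,0.9,0],"turn": [0,0,0]},
  {"grip": 0.5,"linear": [0.1,1.2,0],"turn": [0,0,0]},
  {"grip": 0.5,"linear": [0.1,1.2,0],"turn": [0,0,0]},
])

```text
time: 16.75
tool_pos: [0.6033, 0.0354, 0.0193]
tool_rot: [3.14, 0.0, -0.067]
contact_force: [-1.9, -9.0, 0.7]
opening: 0.0556
```

>>> apply_moves([
  {"grip": 0.5,"linear": [0,0.3,0],"turn": [0,0,0]},
  {"grip": 0.5,"linear": [0.1,0.6,0],"turn": [0,0,0]},
  {"grip": 0.5,"linear": [0.1,0.9,0],"turn": [0,0,0]},
  {"grip": 0.5,"linear": [0.1,1.2,0],"turn": [0,0,0]},
  {"grip": 0.5,"linear": [0.1,1.2,0],"turn": [0,0,0]},
])

```text
time: 17.25
tool_pos: [0.6033, 0.0361, 0.0193]
tool_rot: [3.139, 0.001, -0.067]
contact_force: [-2.5, -12.5, 1.0]
opening: 0.0558
```

>>> apply_moves([
  {"grip": 0.5,"linear": [0,0,0],"turn": [0,0,0]},
  {"grip": 0.5,"linear": [0,0,0],"turn": [0,0,0]},
  {"grip": 0.5,"linear": [0,0,0],"turn": [0,0,0]},
  {"grip": 0.5,"linear": [0,0,0],"turn": [0,0,0]},
])

```text
time: 17.65
tool_pos: [0.6033, 0.0362, 0.0193]
tool_rot: [3.139, 0.001, -0.067]
contact_force: [-1.4, -10.9, 0.1]
opening: 0.0562
```

>>> apply_moves([
  {"grip": 0.5,"linear": [0,0,0],"turn": [0,0,0]},
  {"grip": 0.5,"linear": [0,0,0],"turn": [0,0,0]},
  {"grip": 0.5,"linear": [0,0,0],"turn": [0,0,0]},
  {"grip": 0.5,"linear": [0,0,0],"turn": [0,0,0]},
])

```text
time: 18.05
tool_pos: [0.6034, 0.0361, 0.0193]
tool_rot: [3.139, 0.001, -0.067]
contact_force: [-2.0, -12.1, 0.8]
opening: 0.0558
```

Run:
```python
from h import *
o=observe();im=read_camera("wrist");cv2.imwrite("pics/w6.png",im[:,:,::-1]);np.save("o6.npy",o,allow_pickle=True)
print(o["contact_force"],o["tool_pos"],o["tool_rot"])
```

```text
[ -2.00594979 -12.12034244   0.846278  ] [0.60335244 0.0361479  0.01928179] [ 3.13933776e+00  5.29621945e-04 -6.74671501e-02]
```

View pics/w6.png

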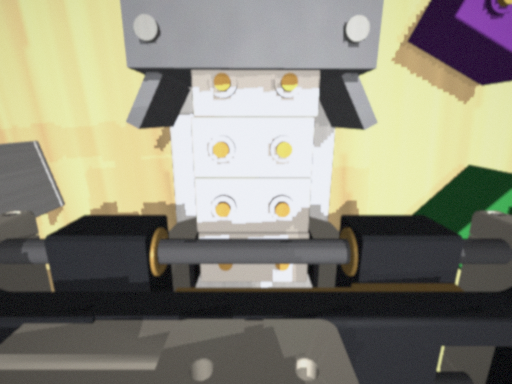

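>>> apply_moves([
  {"grip": 0.5,"linear": [0,-0.3,0],"turn": [0,0,0]},
  {"grip": 0.5,"linear": [0,-0.6,0],"turn": [0,0,0]},
  {"grip": 0.5,"linear": [-0.1,-0.9,0],"turn": [0,0,0]},
  {"grip": 0.5,"linear": [-0.1,-1.2,0],"turn": [0,0,0]},
  {"grip": 0.5,"linear": [-0.1,-1.5,0],"turn": [0,0,0]},
  {"grip": 0.5,"linear": [-0.1,-1.8,0],"turn": [0,0,0]},
  {"grip": 0.5,"linear": [-0.1,-1.8,0],"turn": [0,0,0]},
  {"grip": 0.5,"linear": [-0.1,-1.8,0],"turn": [0,0,0]},
])

```text
time: 18.9
tool_pos: [0.6033, 0.0356, 0.0192]
tool_rot: [3.141, 0.0, -0.067]
contact_force: [-1.5, -6.3, 0.8]
opening: 0.0554
```

>>> apply_moves([
  {"grip": 0.5,"linear": [0,-0.3,0],"turn": [0,0,0]},
  {"grip": 0.5,"linear": [0,-0.6,0],"turn": [0,0,0]},
  {"grip": 0.5,"linear": [-0.1,-0.9,0],"turn": [0,0,0]},
  {"grip": 0.5,"linear": [-0.1,-1.2,0],"turn": [0,0,0]},
  {"grip": 0.5,"linear": [-0.1,-1.5,0],"turn": [0,0,0]},
  {"grip": 0.5,"linear": [-0.1,-1.5,0],"turn": [0,0,0]},
  {"grip": 0.5,"linear": [-0.1,-1.5,0],"turn": [0,0,0]},
])

```text
time: 19.6
tool_pos: [0.6033, 0.0348, 0.0192]
tool_rot: [-3.142, 0.0, -0.067]
contact_force: [-1.6, -4.7, -0.5]
opening: 0.056
```

>>> apply_moves([
  {"grip": 0.5,"linear": [0,-0.3,0],"turn": [0,0,0]},
  {"grip": 0.5,"linear": [0,-0.6,0],"turn": [0,0,0]},
  {"grip": 0.5,"linear": [-0.1,-0.9,0],"turn": [0,0,0]},
  {"grip": 0.5,"linear": [-0.1,-1.2,0],"turn": [0,0,0]},
  {"grip": 0.5,"linear": [-0.1,-1.2,0],"turn": [0,0,0]},
  {"grip": 0.5,"linear": [-0.1,-1.2,0],"turn": [0,0,0]},
])

```text
time: 20.2
tool_pos: [0.6033, 0.0337, 0.0191]
tool_rot: [-3.141, -0.0, -0.067]
contact_force: [0.1, -1.9, -0.5]
opening: 0.0555
```

>>> apply_moves([
  {"grip": 0.5,"linear": [0,-0.2,0],"turn": [0,0,0]},
  {"grip": 0.5,"linear": [0,-0.4,0],"turn": [0,0,0]},
  {"grip": 0.5,"linear": [0,-0.4,0],"turn": [0,0,0]},
  {"grip": 0.5,"linear": [0,-0.4,0],"turn": [0,0,0]},
])

```text
time: 20.6
tool_pos: [0.6034, 0.0332, 0.0193]
tool_rot: [-3.141, -0.0, -0.067]
contact_force: [-0.1, -0.3, -1.5]
opening: 0.0558
```

>>> apply_moves([
  {"grip": 0.5,"linear": [0,0,0],"turn": [0,0,0]},
  {"grip": 0.5,"linear": [0,0,0],"turn": [0,0,0]},
])

```text
time: 20.8
tool_pos: [0.6034, 0.0332, 0.0193]
tool_rot: [-3.142, -0.0, -0.067]
contact_force: [-0.4, -0.7, -0.6]
opening: 0.0557
```

>>> apply_moves([
  {"grip": 0.5,"linear": [0,0,0],"turn": [0,0,0]},
  {"grip": 0.5,"linear": [0,0,0],"turn": [0,0,0]},
  {"grip": 0.62,"linear": [0,0,0],"turn": [0,0,0]},
  {"grip": 0.65,"linear": [0,0,0],"turn": [0,0,0]},
  {"grip": 0.7,"linear": [0,0,0],"turn": [0,0,0]},
  {"grip": 0.8,"linear": [0,0,0],"turn": [0,0,0]},
  {"grip": 0.9,"linear": [0,0,0],"turn": [0,0,0]},
  {"grip": 0.9,"linear": [0,0,0],"turn": [0,0,0]},
], grip_force=5)

```text
time: 21.6
tool_pos: [0.6033, 0.0331, 0.0193]
tool_rot: [3.142, -0.0, -0.067]
contact_force: [0.4, 0.0, 0.9]
opening: 0.0813
```

>>> apply_moves([
  {"grip": 0.9,"linear": [0,0,5],"turn": [0,0,0]},
  {"grip": 0.9,"linear": [0,0,15],"turn": [0,0,0]},
  {"grip": 0.9,"linear": [0,0,30],"turn": [0,0,0]},
  {"grip": 0.9,"linear": [0,0,50],"turn": [0,0,0]},
  {"grip": 0.9,"linear": [0,-20,80],"turn": [0,0,0]},
  {"grip": 0.9,"linear": [-5,-60,110],"turn": [0,0,0]},
  {"grip": 0.9,"linear": [-5,-100,130],"turn": [0,0,0]},
  {"grip": 0.9,"linear": [-5,-130,140],"turn": [0,0,0]},
  {"grip": 0.9,"linear": [-5,-130,140],"turn": [0,0,0]},
  {"grip": 0.9,"linear": [-5,-130,140],"turn": [0,0,0]},
])

```text
time: 22.6
tool_pos: [0.5983, -0.0974, 0.16]
tool_rot: [-3.141, -0.001, -0.069]
contact_force: [-0.6, -0.1, 0.2]
opening: 0.0826
```

Run:
```python
from h import *
o=observe();im=read_camera("wrist");cv2.imwrite("pics/w7.png",im[:,:,::-1]);np.save("o7.npy",o,allow_pickle=True)
im2=read_camera("side");cv2.imwrite("pics/s7.png",cv2.resize(im2[120:300,160:380,::-1],None,fx=3,fy=3))
print(o["contact_force"],o["tool_pos"],o["tool_rot"],o["time"])
```

```text
[-0.59066815 -0.06497165  0.22957831] [ 0.59828434 -0.09736107  0.16003407] [-3.14143741e+00 -1.07547047e-03 -6.88934564e-02] 22.6
```

View pics/w7.png

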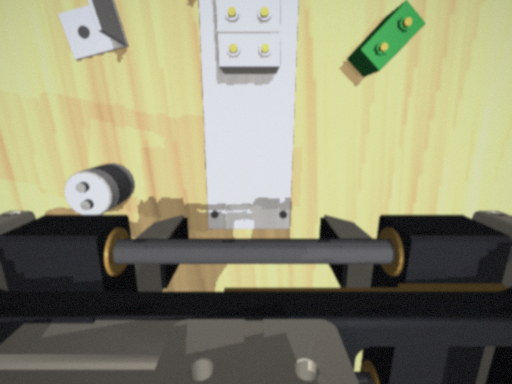

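View pics/s7.png

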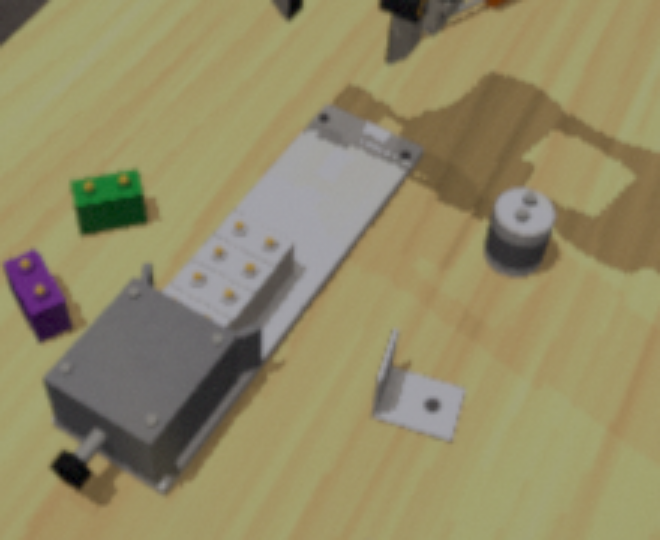

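Run:
```python
from h import *
np.set_printoptions(precision=4,suppress=True)
o=np.load("o7.npy",allow_pickle=True).item()
J=np.array([.6027,.042]);u=np.array([.0663,.9978]);n=np.array([-.9978,.0663])
for nm,a,b in(("sp",(234,49),(265.5,49.5)),("c4",(232.5,14.5),(265,14.5))):
    A=onz("wrist",*a,.058,o);B=onz("wrist",*b,.058,o);m=((A+B)/2)[:2]-J;print(nm,m@u,m@n,np.degrees(np.arctan2(*(B-A)[1::-1])))
```

```text
sp -0.012538808061229145 -0.0024878237372011483 -4.766862191239968
c4 0.014476798597762726 -0.0018008757521685264 -3.929393900646435
```

Run:
```python
from h import *
np.set_printoptions(precision=4,suppress=True)
J=np.array([.6027,.042]);u=np.array([.0663,.9978]);n=np.array([-.9978,.0663])
def q(f,pr):
    o=np.load(f,allow_pickle=True).item()
    for nm,a,b in pr:
        A=onz("wrist",*a,.058,o);B=onz("wrist",*b,.058,o);m=((A+B)/2)[:2]-J;print(f,nm,m@u,m@n,(o["tool_pos"][:2]-J)@u)
q("o6.npy",[("c4",(222,209),(283,209)),("c3",(221,149.5),(284.5,149.5)),("c2",(222,82.5),(289,82.5))])
q("o4.npy",[("c4",(222,209),(283,209)),("c3",(221,149.5),(284.5,149.5)),("c2",(222,82.5),(289,82.5))])
```

```text
o6.npy c4 0.02001760601995806 -0.0010123998339644092 -0.00579597241660098
o6.npy c3 0.047650084142048243 -0.0011877349840113045 -0.00579597241660098
o6.npy c2 0.07530844919365698 -0.0023888269778766205 -0.00579597241660098
o4.npy c4 -0.08009702645566925 -0.0011410454837706358 -0.10592774197930438
o4.npy c3 -0.05252264085269333 -0.0013100634628574427 -0.10592774197930438
o4.npy c2 -0.024902133959145596 -0.0025037443826176563 -0.10592774197930438
```

>>> apply_moves([
  {"grip": 0.9,"linear": [1,25,0],"turn": [0,0,0]},
  {"grip": 0.9,"linear": [3,50,-15],"turn": [0,0,0]},
  {"grip": 0.9,"linear": [3,67,-40],"turn": [0,0,0]},
  {"grip": 0.9,"linear": [3,67,-40],"turn": [0,0,0]},
  {"grip": 0.9,"linear": [3,67,-40],"turn": [0,0,0]},
  {"grip": 0.9,"linear": [3,67,-40],"turn": [0,0,0]},
])

```text
time: 23.3
tool_pos: [0.602, -0.0303, 0.1202]
tool_rot: [3.141, -0.002, -0.067]
contact_force: [0.2, 0.2, 0.6]
opening: 0.0826
```

Run:
```python
from h import *
o=observe();im=read_camera("wrist");cv2.imwrite("pics/w8.png",im[:,:,::-1]);np.save("o8.npy",o,allow_pickle=True)
print(o["contact_force"],o["tool_pos"],o["tool_rot"],o["time"])
```

```text
[0.22123148 0.20416836 0.56603113] [ 0.60195943 -0.03027342  0.12021746] [ 3.14112690e+00 -1.59893058e-03 -6.70093030e-02] 23.3
```

View pics/w8.png

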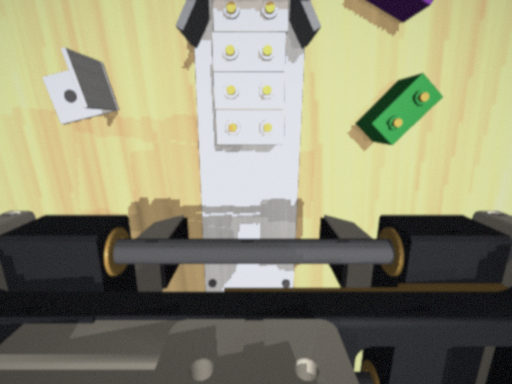

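Run:
```python
from h import *
np.set_printoptions(precision=4,suppress=True)
J=np.array([.6027,.042]);u=np.array([.0663,.9978]);n=np.array([-.9978,.0663])
o=np.load("o8.npy",allow_pickle=True).item()
for nm,a,b in(("sp",(233,127.5),(266.5,127.5)),("c4",(231.5,90.5),(266.5,90.5)),("c3",(230,51),(267.5,51)),("c2",(231,9.5),(270,9.5))):
    A=onz("wrist",*a,.058,o);B=onz("wrist",*b,.058,o);m=((A+B)/2)[:2]-J;print(nm,m@u,m@n,np.degrees(np.arctan2(*(B-A)[1::-1])))
im=cv2.imread("pics/w8.png")[0:160,170:340];cv2.imwrite("pics/w8z.png",cv2.resize(im,None,fx=3.6,fy=3.6,interpolation=cv2.INTER_CUBIC))
```

```text
sp -0.01158715759200316 -0.0016742378190428159 -3.8590941787694417
c4 0.016235587882479304 -0.0012189904786988753 -3.8424444843546293
c3 0.044009040367547825 -0.001175660662834242 -3.825824018594852
c2 0.07125051479230407 -0.0025841731755823845 -3.8095217642233488
```

View pics/w8z.png

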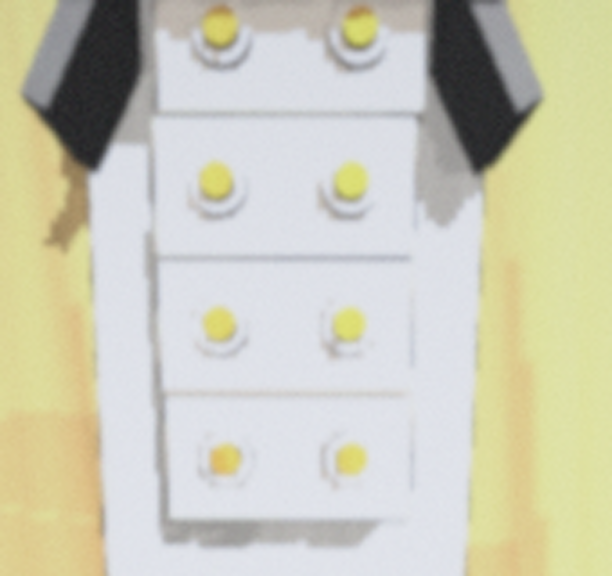

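Run:
```python
from cell import *
print(hand_in(), observe()["time"])
```

```text
the job is handed in; nothing more can be done
the job is handed in; nothing more can be done
```

I stood the loose capacitor at the tail of the row, pushed all five into the housing together, pressed them on the end plate with about 10 N, and handed the job in at about 23 s of the 72 s. The hand-in gave no verdict.

- **Placing:** I gripped the loose block across its width, turned it in line with the jig and set it on the bed behind cap 4. I kept hold of it and used it as the pusher.
- **Finding the plate:** Sliding drag read about 2 N at the wrist. I felt the plate at tool y ≈ 0.033 m.
- **Pressing:** I held for about 0.8 s with the wrist reading 11–12.5 N. Less the drag, that is roughly 10 N on the plate. I never measured the plate load directly, but the highest wrist reading was 12.5 N, so it should have stayed under 16 N.
- **Easing off:** I backed off slowly until the wrist read about 0.5 N, then opened the gripper and moved clear.

**Last checks (wrist camera, after release):**
- The loose block and caps 4, 3 and 2 are 27–28 mm apart, 1–3 mm off the centre line and square to the jig. They look upright and closed up.
- Cap 1 was hidden inside the housing.
- No bystander looked moved in the views I had, though I did not measure them.

**What I could not confirm:**
- **Still touching the plate:** This is inferred, not measured. When I let go, the tool was within about 0.2 mm of my estimate of the plate's unloaded position. The row's drag is a little more than the plate's 1.2 N starting force, so the row should have stayed against it.
- **A disagreement:** One camera view, with the row at the edge of the picture, put the row about 2.5 mm further back than the tool readings. A closer view cut that to about 1 mm, which is within the calibration error.

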